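Third hand for a blind headrail bracket

ROBOT

A 6-joint arm with a two-finger parallel gripper is mounted at the origin on the work surface. World frame = base frame: x ahead of the robot, y to its left, z up, the work surface at z = 0. Lengths are in m, angles in rad, forces in N, time in s.
With the tool pointing down it reaches from about 0.35 to 0.975 m from the base axis. Payload 4.9 kg.
Tool frame: the origin (TCP) lies on the centre line of the jaws, within the pads' length; the fingertips stand 11 mm ahead of it and the grasp point (between the pads) lies 8 mm behind it (manip.finger_overhang is the distance from the TCP to the fingertips, in m); y points along the fingers, z is the direction in which the jaws open and shut, and the axes are right-handed (so a half turn about y gives the same grasp; the last joint's range is limited). The gripper opens to 85 mm and grips with 20 to 120 N. Pads are 22 mm wide; open, the fingers measure 114 mm over their backs; the gripper's body (76 mm by 85 mm) begins 54 mm behind the grasp point. The pads swing forward as they close: fully open they stand 13 mm farther back than shut.
Start: joints at [1.076, 0.053, 1.613, -0, 1.476, -0.119], TCP at [0.229, 0.581, 0.242] pointing down, gripper open.
Joint ranges: [-3.01, 3.01], [-1.01, 2.22], [0.06, 2.58], [-1.02, 4.17], [0.09, 2.62], [-3.14, 3.14]. Speed limits (rad/s): [2.57, 2.57, 3.14, 3.14, 3.14, 3.14].

INTERFACE

Orientations are given as a unit quaternion [w, x, y, z].
In Python, from plant import readout, cams, workorder, manip gives the robot as it stands.
- The arm moves only by the tool play_rows, never from a script. Its arguments are lists of equal length, an entry for each row: "slide": the shift along the tool's x, y, z in cm, a list of three; "yaw": the turn about the tool's y in degrees; "grip": the closure, from -1 (fully open) to 1 (shut), so that 0 is half open. In form: {"slide": [[x, y, z], ...], "yaw": [yaw, ...], "grip": [grip, ...]}. A call has 1 to 12 rows; each row shifts and turns the commanded pose from where the row before left it, along the tool's axes as they then stand; what a row does not reach is not made up. A row lasts 1/10 s, in which the tool goes at most 50 mm and 8.59 degrees, less where a joint would pass 70% of its speed; a pose out of reach is approached as far as the arm can. A call with a gripper value outside its range is refused whole. The fingers move at their own pace and stop on an object; the grip force is fixed at half the most. Time passes only in rows, so rows that do not move let the fingers close. It gives the time, the measured TCP pose, the force and the opening at its end, in the units of the state.
- readout.state(): the state, without advancing time (a new reading comes with each control period).
- cams.grab_frame(name): name is "side" or "top" or "wrist"; returns a dict with "image" (400x640x3 uint8, red, green, blue), "mtx" (3x3 intrinsics, pixels), "dist" ([k1, k2, p1, p2, k3] as OpenCV has them; the pictures are not rectified), "R" (3x3) and "t" (3): a world point X has camera coordinates R X + t; the wrist camera has in their place "mount" (4x4, takes a point from camera to tool coordinates, whose origin is the TCP and whose axes are the tool frame's). Camera axes: x right, y down, z forward; pixel columns grow to the right and rows downward; lengths in m; the calibration is good to about 2 mm. A picture is of the moment at which its call begins: read the wrist's pose just before it. There is no depth.
- workorder.job_done(): hands the job in, once; it reports no verdict.
The state is a dict: "time": time; "joint_pos": joint angles; "joint_vel": joint speeds; "joint_efforts": joint torques, N m; "tool_pos": TCP position; "tool_rot": TCP orientation; "contact_force": force on the tool from outside, world axes, zero at the start; "ft_torque": the same for the moment, N m; "gripper_width": opening from 0.0 (shut) to 1.0 (fully open).
Only numpy, scipy, OpenCV 4.12 (cv2) and the standard library are available. Lean on these libraries where they do the work, as an engineer would, in place of code of your own. Each camera call takes 0.05 s, during which the arm holds its last target.

TASK

Take the end bracket (the block with the tongue) and press it square and centred against the near end of the sprung timber headrail, standing on the jig's board with its tongue over the rail, until the dark line across the rail comes level with the near ends of the two wooden guides beside it. Keep that push steady for three seconds and finish while still gripping the bracket and pressing, so that I can screw it down; never drive the rail to the end of its travel. Leave the other bracket, the pin pot and the tape measure where they are.

Things in the scene. Friction and masses are not known exactly. Their poses are not given: they have to be found in the camera images.
- bracket: end bracket, standing on the bench: aluminium block 40 x 40 x 40 mm, tongue 40 long, 30 wide, 4 thick along +x, flush with its top; behind, a plate 5 thick, 36 wide, 55 high. 0.11-0.22 kg. Origin: centre of the block's underside; x along the tongue, z up. Front face (under the tongue) at x = 20 mm, sides to grip at y = +-20 mm. Starts with the tongue within 0.7 rad of world +x
- tongue_tip (a point): middle of the free end of the bracket's tongue: 60 mm ahead of the bracket's origin along its x and 38 mm above its underside; axes as the bracket's
- jig: fixed plywood board 410 x 150 x 12 mm. Origin: on the bench surface, below the near end of the headrail as it starts; x along the rail, the pushing direction, within 0.5 rad of world +x; z up. Board from x = -100 to 310 mm (bare before the rail). Two wooden guides beside the rail at x = 80-110 mm, 84 mm over both, top 44 mm above the bench; back block at x = 273-303 mm, 62 mm high
- rail_end (a point): centre of the headrail's near end face, 28.5 mm above the bench; moves with the rail; axes as the jig's (x into the rail)
- headrail (a joint): how far the white-painted timber headrail (44 mm wide, top 44.5 mm above the bench, 0.5 mm over the board) is pushed back along the jig's x, in m: 0 at the start, end of travel 0.024. A spring of 0.7 N per mm pushes back, from 0 N. A dark line 3 mm wide across its top, 70 mm from its near end, starts 10 mm before the near ends of the guides: level with them = 0.010 = 7 N
- mid_bracket: another bracket, not to be used: the same aluminium block 40 x 40 x 40 mm and rear plate without a tongue, loose on the bench. Origin: centre of its underside
- pin_pot: open square blue plastic pot 70 x 70 x 60 mm. Origin: centre of its underside
- tape_measure: tape measure case 65 x 34 x 58 mm, black. Origin: centre of its underside
There are look-alikes about, which are no part of the job. Leave any orange look-alike of the bracket alone.

How it is judged:
On the way:
1. the bracket is gripped and pressed square against the rail's end, on the board, with a force within 4 to 11 N, without a break for 2 s (contact force between bracket and headrail between 4 and 11 N and contact force between the fingers and bracket above 1 N and y of bracket in the frame of rail_end between -0.006 and 0.006 m and x of tongue_tip in the frame of rail_end above 0.03 m and z of bracket in the frame of jig below 0.016 m and angle between bracket's own z axis and vertical below 0.08 rad and angle between the x axis of bracket and the x axis of jig, either way round below 0.08 rad), for 2 s.
At the end, for the whole second after the job is handed in: Bracket at rest in the fingers, pressing the headrail with 4-11 N (about 6-14 mm of travel), centred within 6 mm, tongue tip 30 mm or more over the rail, underside within 4 mm of the board, upright and in line within 0.08 rad; other bracket, pot and tape within 30 mm of their starts (all of step 1 and linear speed of bracket below 0.01 m/s and distance of each of mid_bracket, pin_pot, tape_measure from where it was at the start of the episode below 0.03 m); the arm keeps its last pose, push and grip.
It fails at once if the headrail is driven to the end of its travel (beyond 22 mm) (value of joint headrail above 0.022 m).
It fails at once if the other bracket, the pin pot or the tape measure is disturbed by more than 30 mm (distance of any of mid_bracket, pin_pot, tape_measure from where it was at the start of the episode above 0.03 m).
It also fails if it takes over 45 s, if anything falls off the work surface, if the arm or the gripper's body presses on something with over 40 N, if the wrist force passes 120 N, or if a joint passes its speed limit or range.

## Working session

There is one attempt and no reset: what is moved stays moved. The work goes in short steps, Python scripts to look and compute and a tool call to move; the robot and the scene stay as the last step left them, time stands still between calls to the robot, and variables do not carry over. Pictures are saved under pics/ and viewed, and the job is handed in when it is done.

Besides the shell and the picture viewer there is one more tool, called after "Call:" in YAML: its name, and indented under it one key for each argument. play_rows: Moves the arm, as the interface text tells. Its arguments: {"type":"object","properties":{"slide":{"type":"array","items":{"type":"array","items":{"type":"number"}}},"yaw":{"type":"array","items":{"type":"number"}},"grip":{"type":"array","items":{"type":"number"}}},"required":["slide","yaw","grip"]}

```bash
mkdir -p pics; ls
python3 - <<'E'
from plant import readout, cams, manip
import cv2
s=readout.state(); print(s)
print(manip.finger_overhang)
for n in ["side","top","wrist"]:
    f=cams.grab_frame(n); cv2.imwrite(f"pics/{n}0.png",f["image"][:,:,::-1])
    print(n,f["mtx"],f["dist"],f.get("R"),f.get("t"),f.get("mount"))
E
```

```text
pics
{'time': 0.0, 'joint_pos': array([ 1.07597583e+00,  5.33792755e-02,  1.61432114e+00, -1.07922334e-06,
        1.47598028e+00, -1.19012299e-01]), 'joint_vel': array([ 0.00268412,  0.00098285,  0.00063341,  0.00128081, -0.00074759,
        0.00109713]), 'joint_efforts': array([-1.59266501e-04, -3.93662918e+01, -3.70184863e+01, -4.67074324e-05,
        6.68566834e-03,  2.38504145e-05]), 'tool_pos': array([0.22910717, 0.58084158, 0.24103288]), 'tool_rot': array([-0.693956  ,  0.6953637 , -0.13231032,  0.13186498]), 'contact_force': array([ 0.18271545, -0.59285533, -0.47404982]), 'ft_torque': array([-0.00966966, -0.01034931,  0.07284985]), 'gripper_width': 0.998234441681299}
0.011
side [[412.27019218   0.         322.29674178]
 [  0.         412.27019218 193.51263688]
 [  0.           0.           1.        ]] [-0.0249249  0.         0.         0.         0.       ] [[ 0.8768841  -0.48058797 -0.01046304]
 [-0.312067   -0.55257391 -0.77283651]
 [ 0.36563432  0.68095322 -0.63451892]] [-0.53311886  0.17886048  0.8664555 ] None
top [[466.39434559   0.         326.53613725]
 [  0.         466.39434559 201.05663067]
 [  0.           0.           1.        ]] [-0.05054193  0.          0.          0.          0.        ] [[-0.02114259 -0.99933524 -0.02969956]
 [-0.99193153  0.02468152 -0.12434896]
 [ 0.12499933  0.02683087 -0.99179397]] [-0.05988993  0.58884527  0.87539589] None
wrist [[306.61803546   0.         324.25686833]
 [  0.         306.61803546 203.82134944]
 [  0.           0.           1.        ]] [0.01989427 0.         0.         0.         0.        ] None None [[-4.31923389e-04  9.53043914e-01  3.02831821e-01 -7.92191114e-02]
 [-1.62724706e-04 -3.02831912e-01  9.53043969e-01 -1.31762331e-01]
 [ 9.99999893e-01  3.62363762e-04  2.85883977e-04  8.22016110e-05]
 [ 0.00000000e+00  0.00000000e+00  0.00000000e+00  1.00000000e+00]]
```

View pics/top0.png

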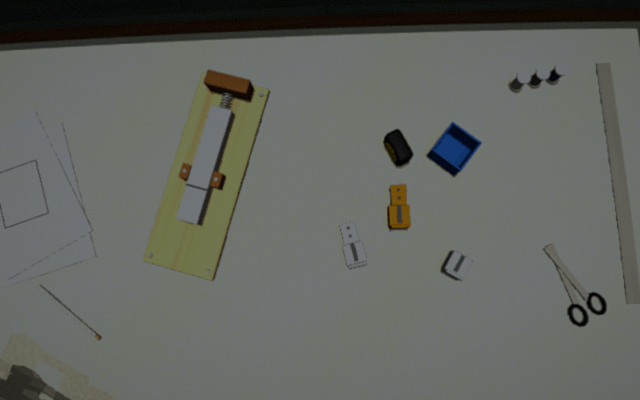

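View pics/side0.png

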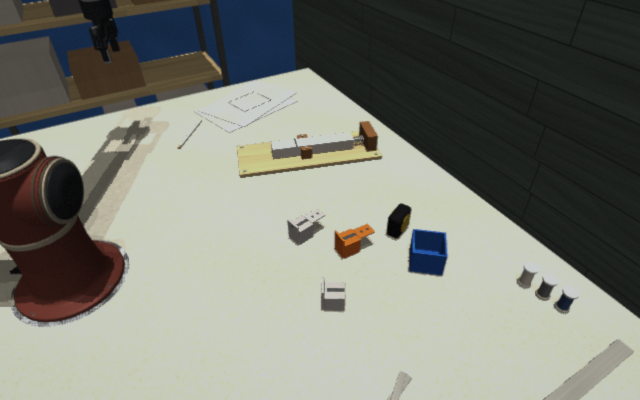

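View pics/wrist0.png

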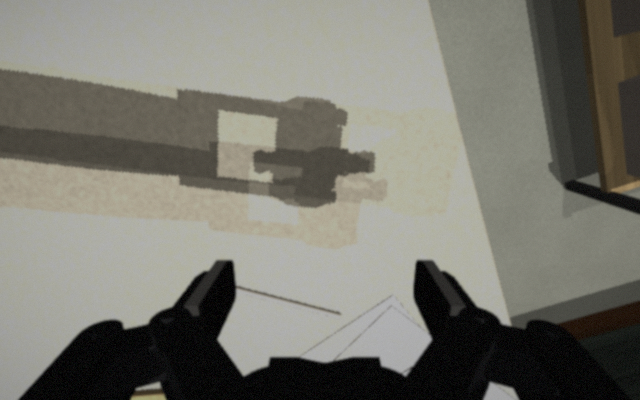

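Top view: there are three block-like candidates. The aluminium block with tongue is at (352,245), an orange tongued look-alike at (399,207), and an aluminium block without tongue (mid_bracket) at (458,264). The first fits, being aluminium with a tongue. The jig is at about (205,175). I'll confirm with a crop and measure.

Run:
```python
import cv2
im=cv2.imread("pics/top0.png")
a=cv2.resize(im[175:285,325:485],None,fx=5,fy=5,interpolation=cv2.INTER_CUBIC); cv2.imwrite("pics/c1.png",a)
b=cv2.resize(im[60:285,135:285],None,fx=2.6,fy=2.6,interpolation=cv2.INTER_CUBIC); cv2.imwrite("pics/c2.png",b)
```

```text
(no output)
```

View pics/c1.png

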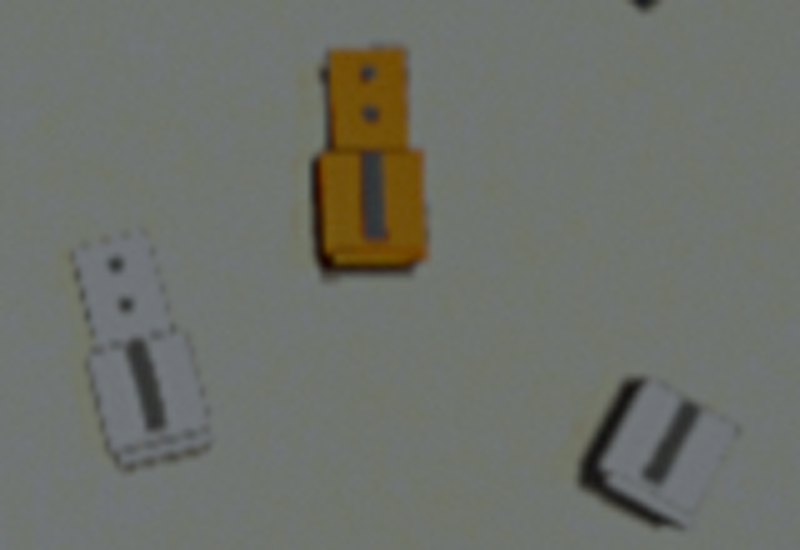

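View pics/c2.png

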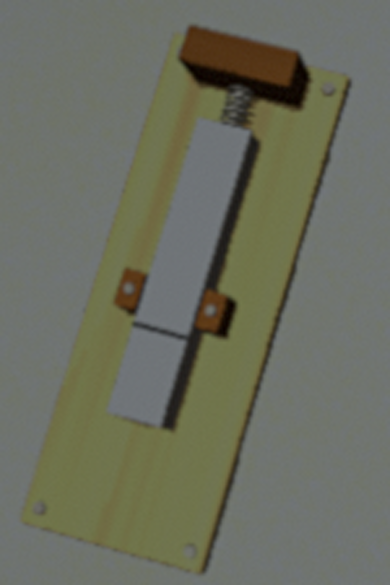

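Run:
```python
import cv2
im=cv2.imread("pics/side0.png")
a=cv2.resize(im[195:315,270:390],None,fx=5,fy=5,interpolation=cv2.INTER_CUBIC); cv2.imwrite("pics/c3.png",a)
b=cv2.resize(im[115:185,225:390],None,fx=4.5,fy=4.5,interpolation=cv2.INTER_CUBIC); cv2.imwrite("pics/c4.png",b)
```

```text
(no output)
```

View pics/c3.png

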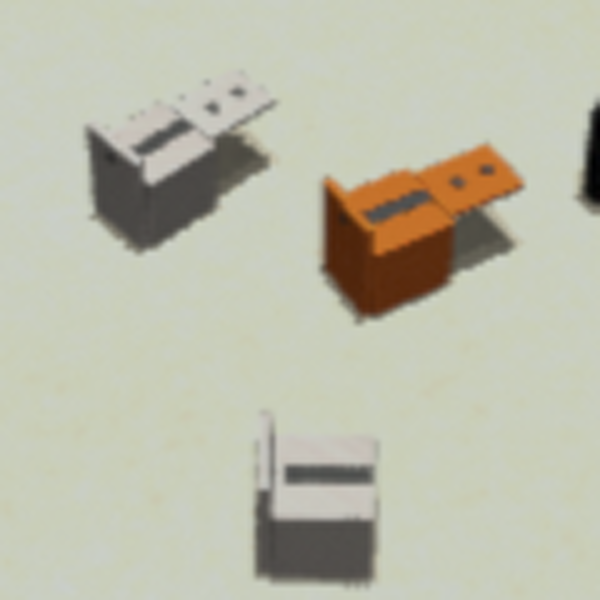

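View pics/c4.png

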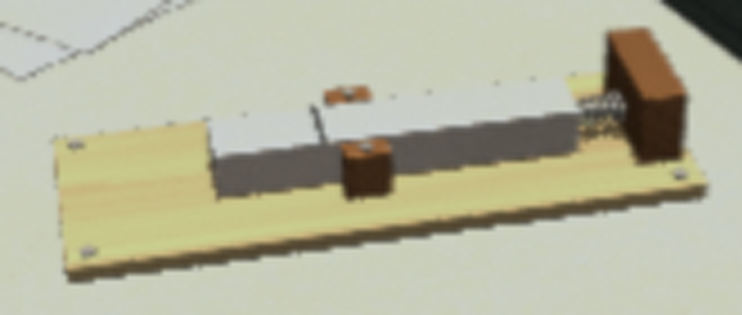

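The bracket is confirmed: grey aluminium, 3D, with holes in the tongue, at top (352,245) and side (305,225). Now I'll measure it.

```bash
cat > h.py <<'E'
import numpy as np, cv2
from scipy.spatial.transform import Rotation as Ro
def ray(f,uv,z,st=None):
    uv=np.asarray(uv,float).reshape(-1,1,2)
    n=cv2.undistortPoints(uv,f["mtx"],np.array(f["dist"]))[:,0]
    d=np.c_[n,np.ones(len(n))]
    if f.get("R") is not None:
        R=np.array(f["R"]);t=np.array(f["t"]); C=-R.T@t; D=d@R
    else:
        q=st["tool_rot"]; Rt=Ro.from_quat([q[1],q[2],q[3],q[0]]).as_matrix(); M=np.array(f["mount"])
        C=st["tool_pos"]+Rt@M[:3,3]; D=d@(Rt@M[:3,:3]).T
    s=(z-C[2])/D[:,2]
    return C+D*s[:,None]
def proj(f,X):
    X=np.asarray(X,float).reshape(-1,3)
    r,_=cv2.Rodrigues(np.array(f["R"])); return cv2.projectPoints(X,r,np.array(f["t"]),f["mtx"],np.array(f["dist"]))[0][:,0]
E
python3 - <<'E'
from h import *
from plant import cams
f=cams.grab_frame("top"); im=cv2.cvtColor(f["image"],cv2.COLOR_RGB2BGR); hsv=cv2.cvtColor(im,cv2.COLOR_BGR2HSV); g=cv2.cvtColor(im,cv2.COLOR_BGR2GRAY)
for p in [(352,250),(190,200),(215,130),(160,240),(300,300),(460,262)]: print(p,hsv[p[1],p[0]],g[p[1],p[0]])
# bracket dark features
def dark(x0,x1,y0,y1,th,amin=3):
    m=(g[y0:y1,x0:x1]<th).astype(np.uint8)
    n,l,s,c=cv2.connectedComponentsWithStats(m)
    for i in range(1,n):
        if s[i,4]>=amin: print(s[i]+[x0,y0,0,0,0],c[i]+[x0,y0])
dark(335,372,218,272,115)
# board
m=cv2.inRange(hsv,(20,60,60),(35,255,255)); m=cv2.morphologyEx(m,cv2.MORPH_OPEN,np.ones((3,3)))
cs,_=cv2.findContours(m,cv2.RETR_EXTERNAL,cv2.CHAIN_APPROX_NONE); c=max(cs,key=cv2.contourArea)
print(cv2.boundingRect(c),cv2.contourArea(c))
P=ray(f,c[:,0],0.012); r=cv2.minAreaRect(P[:,:2].astype(np.float32)); print("board",r); print(cv2.boxPoints(r))
np.set_printoptions(precision=4,suppress=True)
# rail top
w=((hsv[...,1]<35)&(g>95)).astype(np.uint8); k=np.zeros_like(w); cv2.fillPoly(k,[cv2.convexHull(c)],1); w&=cv2.erode(k,np.ones((7,7)))
n,l,s,ce=cv2.connectedComponentsWithStats(w)
for i in range(1,n):
    if s[i,4]>80:
        cc,_=cv2.findContours((l==i).astype(np.uint8),cv2.RETR_EXTERNAL,cv2.CHAIN_APPROX_NONE)
        Q=ray(f,cc[0][:,0],0.0445);r=cv2.minAreaRect(Q[:,:2].astype(np.float32)); print("rail",s[i],r);print(cv2.boxPoints(r))
E
```

```text
(352, 250) [80 12 65] 64
(190, 200) [103  15 119] 115
(215, 130) [107  15 119] 115
(160, 240) [ 33  96 114] 108
(300, 300) [ 90   7 116] 115
(460, 262) [60  5 50] 50
[335 218  37  54 880] [351.18068182 247.48068182]
[365 218   4   5   8] [366.    219.875]
[369 222   2   3   4] [369.25 223.  ]
[361 229   3   6   6] [361.83333333 231.5       ]
[365 229   7  10  23] [368.2173913  232.82608696]
[347 233   6   6  23] [349.60869565 235.47826087]
[370 238   2   5   5] [370.4 240. ]
[366 244   2   3   3] [366.33333333 245.        ]
[368 247   4   2   4] [369.5  247.75]
[335 261   2   2   3] [335.66666667 261.33333333]
[335 264   2   3   4] [335.75 264.75]
[335 268   2   3   4] [335.75 269.25]
(144, 74, 125, 206) 9391.0
board ((0.6535584926605225, 0.17134900391101837), (0.15062348544597626, 0.407907634973526), 73.51993560791016)
[[0.43661883 0.15698916]
 [0.82776904 0.04127321]
 [0.8704982  0.18570885]
 [0.47934794 0.3014248 ]]
rail [ 187  105   44   84 1706] ((0.7024387121200562, 0.15842147171497345), (0.04265137389302254, 0.16496020555496216), 73.52232360839844)
[[0.6173 0.1614]
 [0.7755 0.1146]
 [0.7876 0.1555]
 [0.6294 0.2023]]
rail [176 186  30  38 728] ((0.58601313829422, 0.19286663830280304), (0.0426204688847065, 0.06747442483901978), 73.52456665039062)
[[0.5476 0.182 ]
 [0.6123 0.1629]
 [0.6244 0.2037]
 [0.5597 0.2229]]
```

Run:
```python
from h import *
np.set_printoptions(precision=4,suppress=True)
from plant import cams
f=cams.grab_frame("top"); im=cv2.cvtColor(f["image"],cv2.COLOR_RGB2BGR); g=cv2.cvtColor(im,cv2.COLOR_BGR2GRAY)
print(g[220:272,336:372].tolist().__str__().replace("], [","\n"))
```

```text
[[115, 115, 115, 115, 114, 114, 115, 114, 114, 115, 116, 115, 114, 113, 114, 114, 113, 107, 111, 115, 115, 114, 114, 115, 115, 115, 115, 114, 115, 115, 114, 115, 115, 116, 114, 115
114, 115, 115, 116, 116, 113, 116, 115, 115, 113, 113, 115, 114, 107, 107, 113, 114, 106, 108, 112, 115, 114, 114, 114, 115, 115, 114, 115, 115, 115, 114, 113, 115, 115, 117, 116
115, 114, 115, 115, 114, 113, 114, 115, 113, 107, 107, 112, 113, 106, 106, 114, 115, 112, 112, 113, 116, 115, 115, 114, 115, 116, 114, 115, 114, 114, 115, 116, 114, 114, 115, 115
115, 115, 114, 113, 114, 107, 107, 113, 112, 106, 107, 112, 116, 113, 114, 114, 116, 115, 115, 112, 114, 114, 114, 114, 115, 116, 115, 114, 114, 115, 115, 115, 115, 115, 114, 114
115, 113, 113, 110, 112, 105, 106, 113, 116, 114, 115, 116, 117, 117, 117, 116, 116, 116, 113, 105, 113, 116, 115, 114, 115, 114, 114, 115, 114, 114, 115, 115, 115, 115, 114, 114
114, 113, 110, 101, 110, 114, 114, 115, 116, 117, 116, 112, 110, 114, 116, 116, 116, 118, 111, 101, 112, 116, 115, 115, 114, 115, 115, 114, 114, 116, 114, 114, 115, 115, 114, 114
115, 114, 107, 96, 110, 
[... 7285 characters left out ...]
, 115, 115, 114, 115, 114, 114, 116, 114, 115, 111, 99, 93, 83, 80, 96, 99, 98, 100, 110, 113, 113, 112, 114, 115, 116, 117, 116, 115, 116, 114, 114, 114, 115, 115
114, 116, 116, 114, 115, 116, 115, 115, 116, 115, 116, 116, 110, 102, 97, 99, 111, 114, 115, 114, 117, 116, 114, 115, 115, 116, 116, 115, 114, 114, 115, 113, 114, 115, 115, 113
116, 115, 115, 115, 116, 115, 115, 114, 114, 115, 116, 115, 115, 113, 113, 114, 116, 117, 115, 116, 116, 115, 115, 114, 115, 115, 115, 115, 115, 114, 115, 115, 115, 115, 114, 114
114, 115, 115, 115, 115, 114, 113, 115, 114, 115, 115, 115, 115, 115, 115, 115, 116, 115, 115, 115, 115, 115, 114, 115, 113, 115, 115, 115, 114, 113, 114, 114, 115, 113, 114, 114]]
```

Run:
```python
from h import *
np.set_printoptions(precision=4,suppress=True)
from plant import cams
f=cams.grab_frame("top"); g=cv2.cvtColor(f["image"],cv2.COLOR_RGB2GRAY).astype(float)
def cen(x0,x1,y0,y1):
    w=np.clip(105-g[y0:y1,x0:x1],0,None); yy,xx=np.mgrid[y0:y1,x0:x1]; return [(w*xx).sum()/w.sum(),(w*yy).sum()/w.sum()]
pts=[cen(345,351,225,231),cen(347,353,233,239)]+[cen(347+k//4+1,359+k//4,y,y+4) for k,y in zip((3,7,11),(245,249,253))]
L=[(340,229.5),(341,233.5),(342,237.5)]; R=[(355,225.2),(357.2,232.3),(359.3,240)]
pts+=[(346.8,222.3),(352.4,242.6)]
P=ray(f,pts,.04); print(np.array(pts)); print(P)
v=cv2.fitLine(P[:5,:2].astype(np.float32),cv2.DIST_L2,0,.01,.01).ravel(); print(v,np.degrees(np.arctan2(v[1],v[0])))
print("sides",ray(f,L+R,.04))
print("cam",-f["R"].T@f["t"])
# block side edges
B=ray(f,[(343.5,247),(345,255),(346.5,263.5),(362.8,244),(364.2,250),(366,257)],.04);print(B)
# side-view check: project expected top tongue tip
s=cams.grab_frame("side"); print(proj(s,[P[5],P[6]]),proj(s,[P[0],P[1]]))
```

```text
[[347.6989 227.4387]
 [349.7341 235.496 ]
 [352.4653 246.5275]
 [353.6277 250.4915]
 [354.6847 254.5226]
 [346.8    222.3   ]
 [352.4    242.6   ]]
[[ 0.5345 -0.1133  0.04  ]
 [ 0.5189 -0.1168  0.04  ]
 [ 0.4976 -0.1215  0.04  ]
 [ 0.49   -0.1235  0.04  ]
 [ 0.4823 -0.1253  0.04  ]
 [ 0.5445 -0.1118  0.04  ]
 [ 0.5051 -0.1215  0.04  ]]
[ 0.9748  0.2231  0.5046 -0.1201] 12.893554
sides [[ 0.5309 -0.0983  0.04  ]
 [ 0.5231 -0.1001  0.04  ]
 [ 0.5154 -0.1018  0.04  ]
 [ 0.5385 -0.1275  0.04  ]
 [ 0.5247 -0.1313  0.04  ]
 [ 0.5098 -0.1349  0.04  ]]
cam [ 0.4734 -0.0979  0.9397]
[[ 0.4971 -0.1042  0.04  ]
 [ 0.4818 -0.1067  0.04  ]
 [ 0.4655 -0.1092  0.04  ]
 [ 0.502  -0.1414  0.04  ]
 [ 0.4905 -0.1437  0.04  ]
 [ 0.4771 -0.1468  0.04  ]]
[[321.2839 210.541 ]
 [308.2247 218.6339]] [[317.8245 212.31  ]
 [312.5827 215.4197]]
```

```bash
cat >> h.py <<'E'
def Rt(st):
    q=st["tool_rot"]; return Ro.from_quat([q[1],q[2],q[3],q[0]]).as_matrix()
def go(st,xyz,head):
    """head: desired world heading deg of jaw normal x axis (mod 180). prints total shift in current tool axes (cm) and yaw"""
    R=Rt(st); d=R.T@(np.array(xyz)-st["tool_pos"]); h=np.degrees(np.arctan2(R[1,0],R[0,0]))
    dy=-( (head-h+90)%180-90)
    print("tool",st["tool_pos"].round(4),"heading",round(h,2),"ydown",R[:,1].round(3),"shift cm",(d*100).round(2),"yaw",round(dy,2),"F",st["contact_force"].round(2),"w",round(st["gripper_width"],3),"t",round(st["time"],2))
    return d,dy
E
python3 - <<'E'
from h import *
from plant import readout
s=readout.state(); print(Rt(s).round(3)); go(s,[.4854,-.1245,.16],12.9); go(s,[.4854,-.1245,.015],12.9)
E
```

```text
[[ 0.93  -0.     0.367]
 [-0.367 -0.     0.93 ]
 [-0.    -1.    -0.   ]]
tool [0.2293 0.5813 0.242 ] heading -21.53 ydown [-0. -0. -1.] shift cm [ 49.72   8.23 -56.25] yaw -34.43 F [ 0.28  0.64 -0.5 ] w 0.999 t 0.35
tool [0.2293 0.5813 0.242 ] heading -21.53 ydown [-0. -0. -1.] shift cm [ 49.72  22.73 -56.24] yaw -34.43 F [ 0.28  0.64 -0.5 ] w 0.999 t 0.35
```

Call:
play_rows:
  slide:
    - [2.9,0,-3.3]
    - [2.9,0,-3.3]
    - [2.9,0,-3.3]
    - [2.9,0,-3.3]
    - [2.9,0,-3.3]
    - [2.9,0,-3.3]
    - [2.9,0,-3.3]
    - [2.9,0,-3.3]
    - [2.9,0,-3.3]
    - [2.9,0,-3.3]
    - [2.9,0,-3.3]
    - [2.9,0,-3.3]
  yaw: [0,0,0,0,0,0,0,0,0,0,0,0]
  grip: [-0.7,-0.7,-0.7,-0.7,-0.7,-0.7,-0.7,-0.7,-0.7,-0.7,-0.7,-0.7]

```text
time: 1.55
tool_pos: [0.408, 0.0835, 0.2426]
tool_rot: [0.695, -0.695, 0.132, -0.133]
contact_force: [1.1, 0.7, 0.0]
gripper_width: 0.851
```

Call:
play_rows:
  slide:
    - [0,0,0]
    - [0,0,0]
    - [0,0,0]
    - [0,0,0]
    - [0,0,0]
  yaw: [-8,-8,-8,-8,-2.4]
  grip: [-0.7,-0.7,-0.7,-0.7,-0.7]

```text
time: 2.05
tool_pos: [0.4077, 0.0852, 0.2424]
tool_rot: [-0.703, 0.703, 0.08, -0.08]
contact_force: [0.5, 0.8, -0.3]
gripper_width: 0.85
```

Run:
```python
from h import *
from plant import readout
s=readout.state(); go(s,[.4854,-.1245,.16],12.9)
```

```text
tool [0.4077 0.0852 0.2424] heading 13.04 ydown [ 0. -0. -1.] shift cm [  2.83   8.24 -22.18] yaw 0.14 F [ 0.49  0.77 -0.29] w 0.85 t 2.05
```

Call:
play_rows:
  slide:
    - [0.56,1.2,-4.4]
    - [0.56,1.2,-4.4]
    - [0.56,1.2,-4.4]
    - [0.56,1.2,-4.4]
    - [0.56,1.2,-4.4]
    - [0,0,0]
    - [0,0,0]
  yaw: [0,0,0,0,0,0,0]
  grip: [-0.6,-0.6,-0.6,-0.6,-0.6,-0.6,-0.6]

```text
time: 2.75
tool_pos: [0.4838, -0.1235, 0.1818]
tool_rot: [0.703, -0.702, -0.078, 0.079]
contact_force: [-0.3, -0.1, -0.7]
gripper_width: 0.8
```

Run:
```python
from h import *
from plant import readout,cams
s=readout.state(); f=cams.grab_frame("wrist"); go(s,[.4854,-.1245,.015],12.9)
cv2.imwrite("pics/w1.png",f["image"][:,:,::-1])
```

```text
tool [ 0.4838 -0.1235  0.1818] heading 12.76 ydown [-0.001  0.001 -1.   ] shift cm [ 0.15 16.68 -0.15] yaw -0.14 F [-0.25 -0.08 -0.74] w 0.8 t 2.75
```

View pics/w1.png

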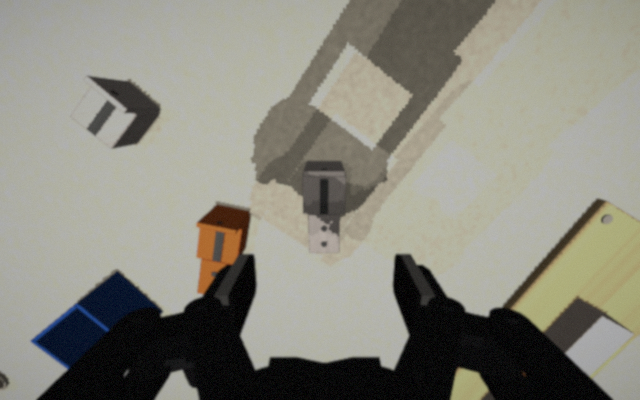

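The wrist view shows the bracket upright below the jaws, slot at column 324 and holes at (324,229) and (324,244), on the jaw centre line (about 325). The orange one sits to the left at (222,240).

Run:
```python
from h import *
from plant import readout,cams
s=readout.state(); f=cams.grab_frame("wrist")
P=ray(f,[(324,180),(324,213),(323.5,229),(323.5,244),(323.5,252)],.04,s); print(P.round(4))
d=P[0]-P[3]; print(np.degrees(np.arctan2(-d[1],-d[0])))
O=ray(f,[(197,222),(245,232),(205,206)],.04,s);print(O)
```

```text
[[ 0.4694 -0.1251  0.04  ]
 [ 0.5006 -0.118   0.04  ]
 [ 0.5166 -0.1148  0.04  ]
 [ 0.532  -0.1113  0.04  ]
 [ 0.5404 -0.1094  0.04  ]]
12.419644134772037
[[ 0.53631547 -0.23383066  0.04      ]
 [ 0.53645226 -0.18791046  0.04      ]
 [ 0.51859773 -0.22819531  0.04      ]]
```

Call:
play_rows:
  slide:
    - [0,3,0]
    - [0,3,0]
    - [0,3,0]
    - [0,2.5,0]
    - [0,2,0]
    - [0,1.5,0]
    - [0,1,0]
    - [0,0.5,0]
    - [0,0,0]
    - [0,0,0]
  yaw: [0,0,0,0,0,0,0,0,0,0]
  grip: [-0.6,-0.6,-0.6,-0.6,-0.6,-0.6,-0.6,-0.6,-0.6,-0.6]

```text
time: 3.85
tool_pos: [0.4847, -0.123, 0.0182]
tool_rot: [-0.702, 0.703, 0.08, -0.079]
contact_force: [0.7, -0.1, 0.5]
gripper_width: 0.799
```

Run:
```python
from h import *
from plant import readout,cams
s=readout.state(); go(s,[.4834,-.124,.015],12.9)
for n in ("wrist","side"):
  f=cams.grab_frame(n); im=f["image"][:,:,::-1]
  if n=="side": im=cv2.resize(im[150:300,220:420],None,fx=3.5,fy=3.5)
  cv2.imwrite(f"pics/{n}2.png",im)
```

```text
tool [ 0.4847 -0.123   0.0182] heading 12.89 ydown [ 0.002 -0.001 -1.   ] shift cm [-0.15  0.32 -0.07] yaw -0.01 F [ 0.69 -0.13  0.48] w 0.799 t 3.85
```

View pics/side2.png

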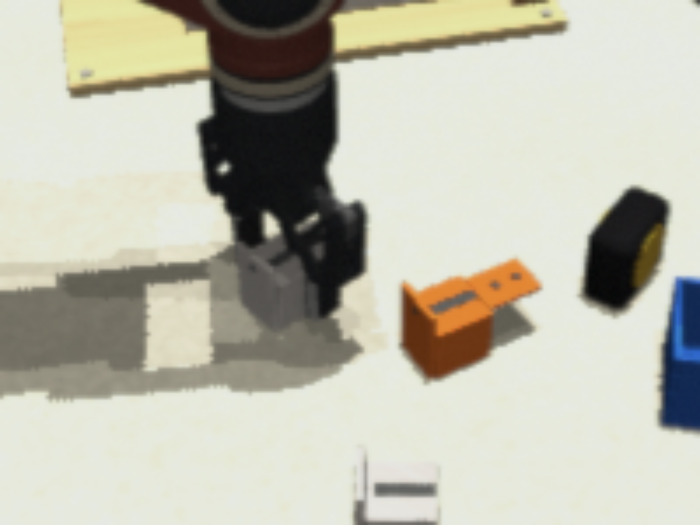

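View pics/wrist2.png

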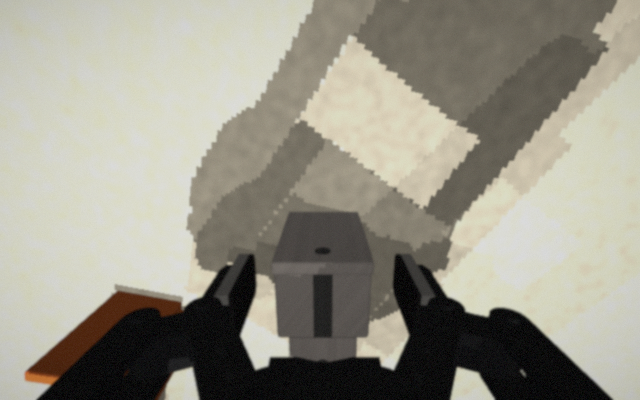

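The side crop shows the fingers on either side of the bracket. The wrist view shows the block at columns 275–371, between pads at 255 and 395, so it's straddled and the pads are clear of the plate. I'll lower slightly, shift back 1.5 mm, and close.

Call:
play_rows:
  slide:
    - [-0.15,0.2,-0.1]
    - [0,0,0]
    - [0,0,0]
    - [0,0,0]
    - [0,0,0]
    - [0,0,0]
    - [0,0,0]
    - [0,0,0]
    - [0,0,0]
    - [0,0,0]
  yaw: [0,0,0,0,0,0,0,0,0,0]
  grip: [-0.6,-0.3,0,0.4,0.7,0.7,0.7,0.7,0.7,0.7]

```text
time: 4.95
tool_pos: [0.483, -0.1244, 0.0155]
tool_rot: [-0.703, 0.703, 0.079, -0.079]
contact_force: [-0.2, -0.8, 2.7]
gripper_width: 0.461
```

Run:
```python
from h import *
from plant import readout,cams
s=readout.state(); go(s,[.4834,-.124,.015],12.9)
for n in ("wrist",):
  f=cams.grab_frame(n); im=f["image"][:,:,::-1]
  cv2.imwrite(f"pics/{n}3.png",im)
```

```text
tool [ 0.483  -0.1244  0.0155] heading 12.87 ydown [ 0. -0. -1.] shift cm [0.04 0.05 0.03] yaw -0.03 F [-0.2  -0.78  2.7 ] w 0.461 t 4.95
```

View pics/wrist3.png

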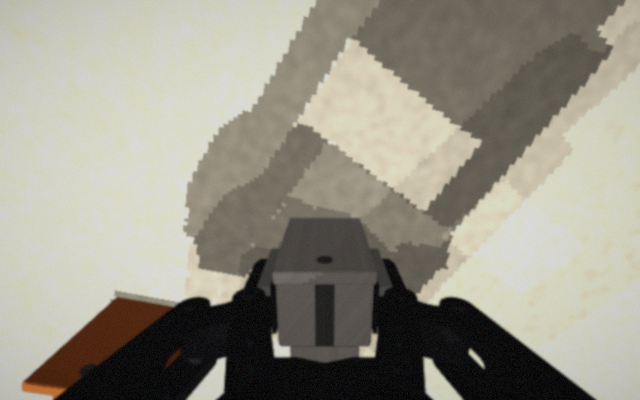

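Gripped: opening 0.461 × 85 = 39 mm, against a 40 mm block. Lift and carry.

Call:
play_rows:
  slide:
    - [0,-1,0]
    - [0,-2.5,0]
    - [0,-2.5,0]
    - [0,-2.5,0]
    - [0,0,0]
  yaw: [0,0,0,0,0]
  grip: [0.7,0.7,0.7,0.7,0.7]

```text
time: 5.5
tool_pos: [0.485, -0.125, 0.104]
tool_rot: [-0.701, 0.704, 0.081, -0.077]
contact_force: [1.1, 0.1, -1.2]
gripper_width: 0.461
```

Call:
play_rows:
  slide:
    - [0.35,0,1.5]
    - [0.7,0,3.0]
    - [0.8,0,3.5]
    - [0.8,0,3.5]
    - [0.8,0,3.5]
    - [0.8,0,3.5]
    - [0.8,0,3.5]
    - [0.8,0,3.5]
    - [0.8,0,3.5]
    - [0.7,0,3.0]
    - [0.3,0,1.5]
    - [0,0,0]
  yaw: [0,0,0,0,0,0,0,0,0,0,0,0]
  grip: [0.7,0.7,0.7,0.7,0.7,0.7,0.7,0.7,0.7,0.7,0.7,0.7]

```text
time: 6.7
tool_pos: [0.481, 0.2209, 0.0984]
tool_rot: [-0.702, 0.703, 0.079, -0.082]
contact_force: [0.2, -1.0, -2.6]
gripper_width: 0.46
```

Call:
play_rows:
  slide:
    - [0,0,0]
    - [0,0,0]
    - [0,0,0]
    - [0,0,0]
    - [0,0,0]
    - [0,0,0]
    - [0,0,0]
  yaw: [4,6,6,6,4.5,2.9,0]
  grip: [0.7,0.7,0.7,0.7,0.7,0.7,0.7]

```text
time: 7.4
tool_pos: [0.482, 0.2182, 0.0992]
tool_rot: [-0.699, 0.7, -0.103, 0.101]
contact_force: [0.6, -0.6, -1.7]
gripper_width: 0.461
```

Run:
```python
from h import *
from plant import readout,cams
s=readout.state(); go(s,[.4837,.2222,.0285],-16.48)
for n in ("wrist","top"):
  f=cams.grab_frame(n); im=f["image"][:,:,::-1]
  if n=="top": im=cv2.resize(im[60:300,100:340],None,fx=2.5,fy=2.5)
  cv2.imwrite(f"pics/{n}4.png",im)
```

```text
tool [0.482  0.2182 0.0992] heading -16.59 ydown [-0.002 -0.001 -1.   ] shift cm [0.06 7.07 0.45] yaw -0.11 F [ 0.56 -0.6  -1.72] w 0.461 t 7.4
```

View pics/wrist4.png

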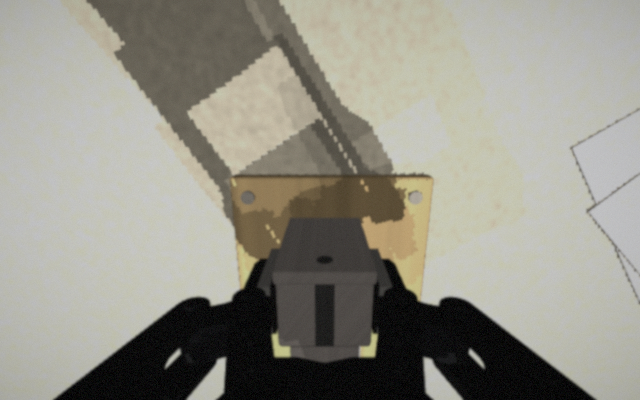

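View pics/top4.png

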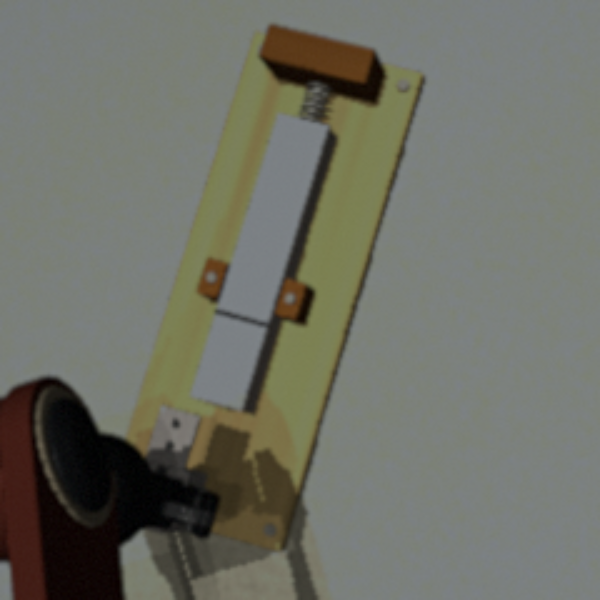

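Run:
```python
from h import *
from plant import readout,cams
s=readout.state(); f=cams.grab_frame("wrist")
P=ray(f,[(248,197),(415,197),(233,176),(433,176)],.012,s)[:,:2]; print(P.round(4))
u=np.array([.9589,-.2837]); n=np.array([.2837,.9589]); o=np.array([.553,.2017])
for p in (P[0]+P[1])/2,(P[2]+P[3])/2,s["tool_pos"][:2]: print((p-o)@u,(p-o)@n)
d=P[0]-P[1]; print(np.degrees(np.arctan2(d[1],d[0])))
# tongue end holes in top view
t=cams.grab_frame("top"); im=t["image"][:,:,::-1]; cv2.imwrite("pics/t5.png",cv2.resize(im[210:290,130:230],None,fx=7,fy=7,interpolation=cv2.INTER_CUBIC))
```

```text
[[0.4519 0.1685]
 [0.4872 0.2877]
 [0.4339 0.1637]
 [0.4752 0.3033]]
-0.08751561755638296 0.0016299328363708898
-0.10343159478725582 0.0025925446048828092
-0.07257221904456383 -0.003944405178376756
-106.4833054406961
```

View pics/t5.png

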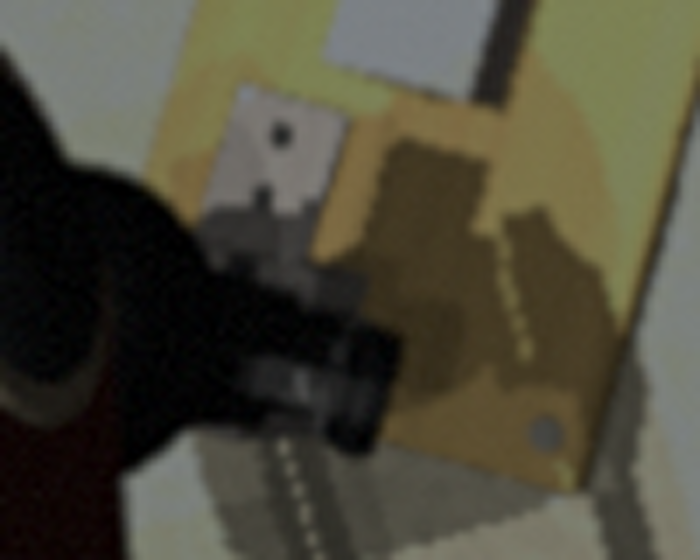

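Run:
```python
from h import *
from plant import readout,cams
t=cams.grab_frame("top"); s=readout.state()
z=s["tool_pos"][2]-.0155+.04
P=ray(t,[(164,221.6),(179.7,226.8),(169.9,228.9),(167.1,237.5)],z)[:,:2]
u=np.array([.9589,-.2837]); n=np.array([.2837,.9589]); T=s["tool_pos"][:2]
for p in P: print((p-T)@u,(p-T)@n)
```

```text
0.06247596754243466 0.013965741585242535
0.06113490180985817 -0.01637610238908483
0.052889109135670125 -0.0003460746279713815
0.03698089916878069 -5.746259581913653e-05
```

Call:
play_rows:
  slide:
    - [0,1,0.2]
    - [0,2,0.25]
    - [0,1.6,0]
    - [0,1,0]
    - [0,0.5,0]
    - [0,0.3,0]
    - [0,0,0]
    - [0,0,0]
  yaw: [0,0,0,0,0,0,0,0]
  grip: [0.7,0.7,0.7,0.7,0.7,0.7,0.7,0.7]

```text
time: 8.45
tool_pos: [0.4847, 0.2239, 0.037]
tool_rot: [0.7, -0.7, 0.101, -0.102]
contact_force: [0.0, 0.5, -2.5]
gripper_width: 0.461
```

Run:
```python
from h import *
from plant import readout,cams
s=readout.state(); go(s,[.4837,.2222,.0285],-16.48)
for n in ("side","top"):
  f=cams.grab_frame(n); im=f["image"][:,:,::-1]
  im=cv2.resize(im[150:290,120:260],None,fx=5,fy=5,interpolation=cv2.INTER_CUBIC)[:600] if n=="top" else cv2.resize(im[100:200,200:360],None,fx=5,fy=5,interpolation=cv2.INTER_CUBIC)
  cv2.imwrite(f"pics/{n}6.png",im)
```

```text
tool [0.4847 0.2239 0.037 ] heading -16.53 ydown [ 0.001  0.    -1.   ] shift cm [-0.05  0.85 -0.19] yaw -0.05 F [ 0.02  0.48 -2.5 ] w 0.461 t 8.45
```

View pics/side6.png

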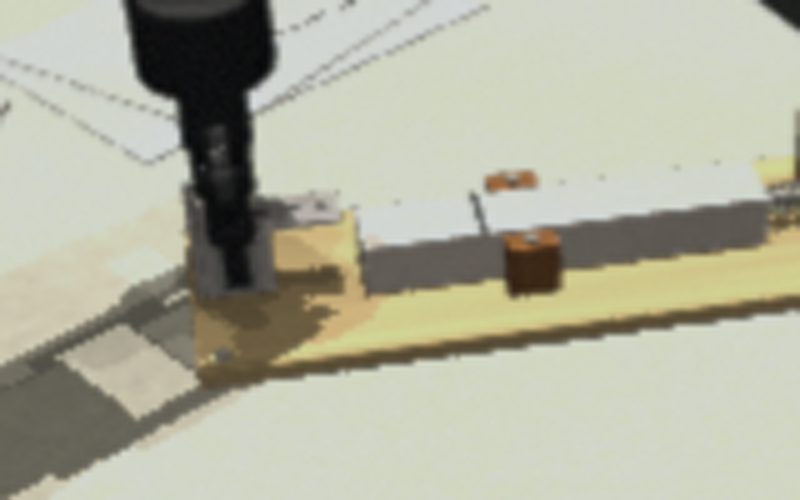

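View pics/top6.png

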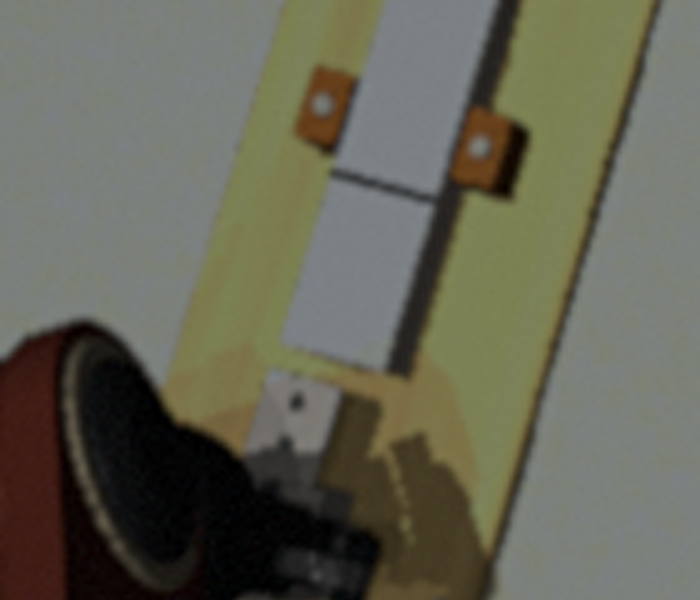

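```bash
cat > chk.py <<'E'
from h import *
import sys
u=np.array([.9589,-.2837]); n=np.array([.2837,.9589]); o=np.array([.553,.2017])
def loc(f,pts,z):
    P=ray(f,pts,z)[:,:2]-o; return np.c_[P@u,P@n].round(4)
E
python3 - <<'E'
from chk import *
from plant import readout,cams
t=cams.grab_frame("top"); c=lambda x,y:(120+x/5-.4,150+y/5-.4)
print("holes",loc(t,[c(297,402),c(286,443)],.0615)); print("tongue edge",loc(t,[c(268,369),c(341,388)],.0615))
print("rail corners",loc(t,[c(282,344),c(388,372)],.0445))
s=readout.state(); p=s["tool_pos"][:2]-o; print(p@u,p@n)
E
```

```text
holes [[-0.019   0.0022]
 [-0.0351  0.0016]]
tongue edge [[-0.01    0.0169]
 [-0.0094 -0.0128]]
rail corners [[ 0.0005  0.0208]
 [ 0.0011 -0.0232]]
-0.07187221516170086 0.0018095307820902712
```

Call:
play_rows:
  slide:
    - [0,0.3,-0.2]
    - [0,0.3,0]
    - [0,0.1,0]
    - [0,0,0]
    - [0,0,0]
  yaw: [0,0,0,0,0]
  grip: [0.7,0.7,0.7,0.7,0.7]

```text
time: 9.1
tool_pos: [0.4835, 0.2218, 0.0292]
tool_rot: [-0.7, 0.7, -0.102, 0.102]
contact_force: [0.6, 0.7, -1.2]
gripper_width: 0.459
```

Run:
```python
from chk import *
from plant import readout,cams
s=readout.state();p=s["tool_pos"][:2]-o; go(s,[.4837,.2222,.0285],-16.48); print(p@u,p@n)
```

```text
tool [0.4835 0.2218 0.0292] heading -16.53 ydown [-0. -0. -1.] shift cm [0.01 0.07 0.05] yaw -0.05 F [ 0.62  0.73 -1.21] w 0.459 t 9.1
-0.07237014048292331 -0.0004968644701859315
```

Call:
play_rows:
  slide:
    - [0.5,0,0]
    - [1,0,0]
    - [1,0,0]
    - [1,0,0]
    - [0.5,0,0]
    - [0.3,0,0]
    - [0,0,0]
    - [0,0,0]
  yaw: [0,0,0,0,0,0,0,0]
  grip: [0.7,0.7,0.7,0.7,0.7,0.7,0.7,0.7]

```text
time: 9.9
tool_pos: [0.5244, 0.2095, 0.0291]
tool_rot: [-0.7, 0.7, -0.102, 0.101]
contact_force: [-0.1, 0.5, -2.8]
gripper_width: 0.459
```

Run:
```python
from chk import *
from plant import readout,cams
s=readout.state();p=s["tool_pos"][:2]-o; go(s,[.4837,.2222,.0285],-16.48); print(p@u,p@n, s["contact_force"][:2]@u)
for n_ in ("side","top"):
  f=cams.grab_frame(n_); im=f["image"][:,:,::-1]
  im=cv2.resize(im[150:270,140:260],None,fx=5,fy=5,interpolation=cv2.INTER_CUBIC) if n_=="top" else cv2.resize(im[110:190,220:340],None,fx=6,fy=6,interpolation=cv2.INTER_CUBIC)
  cv2.imwrite(f"pics/{n_}7.png",im)
```

```text
tool [0.5244 0.2095 0.0291] heading -16.53 ydown [-0.001 -0.    -1.   ] shift cm [-4.27  0.06  0.06] yaw -0.05 F [-0.07  0.55 -2.76] w 0.459 t 9.9
-0.029600784311568238 -0.0006301023122535204 -0.2231531755141466
```

View pics/side7.png

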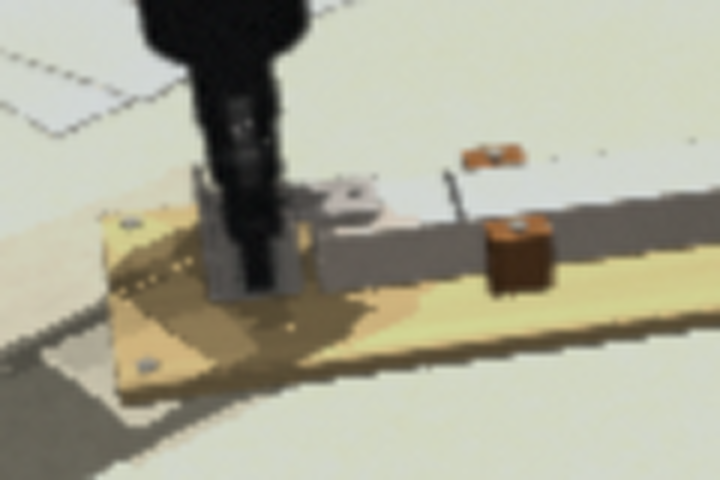

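View pics/top7.png

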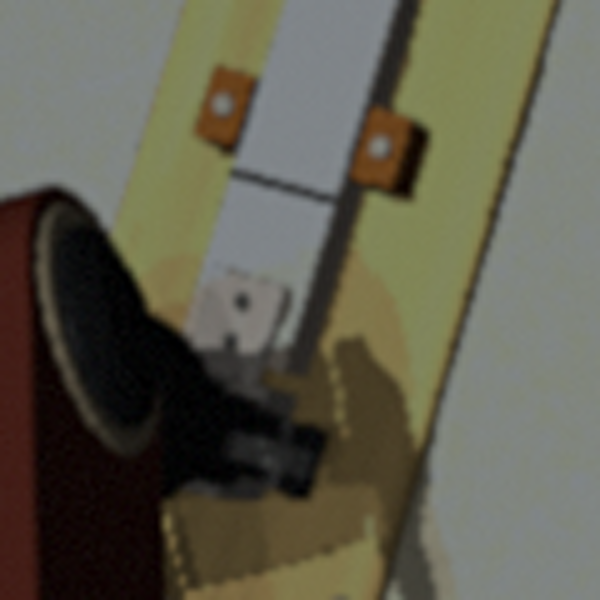

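The tongue is over the rail with a gap of about 8 mm to the end face. Checking centring relative to the rail edges.

Run:
```python
from chk import *
from plant import readout,cams
t=cams.grab_frame("top"); c=lambda x,y:(140+x/5-.4,150+y/5-.4)
print("holes",loc(t,[c(242,301),c(231,342)],.0535)); print("tongue",loc(t,[c(222,268),c(291,288)],.0535))
print("rail line ends",loc(t,[c(232,172),c(335,200)],.0445))
g=cv2.cvtColor(t["image"],cv2.COLOR_RGB2GRAY).astype(int)
for y in (192,196,200): print(y,g[y,176:218].tolist())
```

```text
holes [[ 0.0227 -0.0004]
 [ 0.0064 -0.001 ]]
tongue [[ 0.033   0.0111]
 [ 0.0326 -0.0175]]
rail line ends [[ 0.0707  0.022 ]
 [ 0.0707 -0.0212]]
192 [123, 121, 122, 122, 124, 125, 124, 124, 128, 132, 132, 131, 132, 132, 131, 132, 131, 132, 131, 131, 131, 132, 132, 132, 131, 132, 133, 135, 134, 126, 95, 51, 36, 37, 40, 66, 105, 125, 127, 126, 126, 127]
196 [122, 121, 123, 125, 125, 124, 125, 131, 132, 133, 133, 131, 132, 132, 131, 131, 131, 131, 131, 131, 131, 130, 131, 131, 131, 131, 132, 133, 123, 88, 49, 38, 37, 44, 72, 108, 126, 126, 127, 127, 127, 126]
200 [120, 120, 122, 124, 125, 126, 131, 131, 132, 132, 131, 131, 131, 131, 131, 133, 132, 132, 131, 132, 132, 131, 132, 131, 132, 132, 130, 106, 63, 39, 39, 40, 44, 65, 98, 116, 123, 126, 127, 126, 126, 126]
```

Call:
play_rows:
  slide:
    - [0.3,0,0.1]
    - [0.3,0,0]
    - [0.2,0,0]
    - [0.2,0,0]
    - [0.2,0,0]
    - [0.2,0,0]
    - [0,0,0]
    - [0,0,0]
    - [0,0,0]
  yaw: [0,0,0,0,0,0,0,0,0]
  grip: [0.7,0.7,0.7,0.7,0.7,0.7,0.7,0.7,0.7]

```text
time: 10.95
tool_pos: [0.538, 0.2066, 0.0291]
tool_rot: [0.7, -0.7, 0.102, -0.101]
contact_force: [-3.6, 2.2, -1.6]
gripper_width: 0.463
```

```bash
cat > look.py <<'E'
from chk import *
from plant import readout,cams
k=sys.argv[1]
F=[];s=None
for i in range(4):
  t=cams.grab_frame("top"); s=readout.state(); F.append(s["contact_force"])
F=np.mean(F,0); print("F",F.round(2),"Fu",F[:2]@u,"T",s["ft_torque"].round(2))
p=s["tool_pos"][:2]-o; go(s,[.4837,.2222,.0285],-16.48); print("tcp",p@u,p@n)
im=t["image"][:,:,::-1]
cv2.imwrite(f"pics/t{k}.png",cv2.resize(im[150:250,150:250],None,fx=6,fy=6,interpolation=cv2.INTER_CUBIC))
g=cv2.cvtColor(t["image"],cv2.COLOR_RGB2GRAY).astype(float)
# dark line along rail centre strips at z .0445
for off in (-.012,-.006,0,.006,.012):
  xs=np.arange(.055,.105,.0005); X=np.c_[o+np.outer(xs,u)+off*n,np.full(len(xs),.0445)]
  uv=proj(t,X).astype(np.float32); v=cv2.remap(g.astype(np.float32),uv[:,0].reshape(1,-1),uv[:,1].reshape(1,-1),cv2.INTER_CUBIC)[0]
  w=np.clip(np.median(v)-8-v,0,None); print(off, "line x", round((w*xs).sum()/max(w.sum(),1e-6),4), round(w.max(),1))
# guides orange near ends at z=.044
hsv=cv2.cvtColor(t["image"],cv2.COLOR_RGB2HSV); m=cv2.inRange(hsv,(3,110,60),(18,255,255))
for a in (-.032,-.028,.028,.032):
  xs=np.arange(.06,.13,.0005); X=np.c_[o+np.outer(xs,u)+a*n,np.full(len(xs),.044)]
  uv=proj(t,X).astype(np.float32); v=cv2.remap(m.astype(np.float32),uv[:,0].reshape(1,-1),uv[:,1].reshape(1,-1),cv2.INTER_LINEAR)[0]
  q=xs[v>127]; print("guide",a,q[:1],q[-1:])
E
python3 look.py 8
```

```text
F [-4.01  2.38 -0.7 ] Fu -4.523468529932626 T [0.37 0.67 0.01]
tool [0.5381 0.2066 0.0291] heading -16.53 ydown [-0.001  0.    -1.   ] shift cm [-5.66  0.06 -0.05] yaw -0.05 F [-4.11  2.51 -1.3 ] w 0.452 t 11.15
tcp -0.015678391341170373 0.0004733729514999523
-0.012 line x 0.0772 60.2
-0.006 line x 0.0772 54.5
0 line x 0.0771 55.9
0.006 line x 0.0771 60.0
0.012 line x 0.0772 61.5
guide -0.032 [0.078] [0.111]
guide -0.028 [0.079] [0.112]
guide 0.028 [0.081] [0.1095]
guide 0.032 [0.08] [0.11]
```

View pics/t8.png

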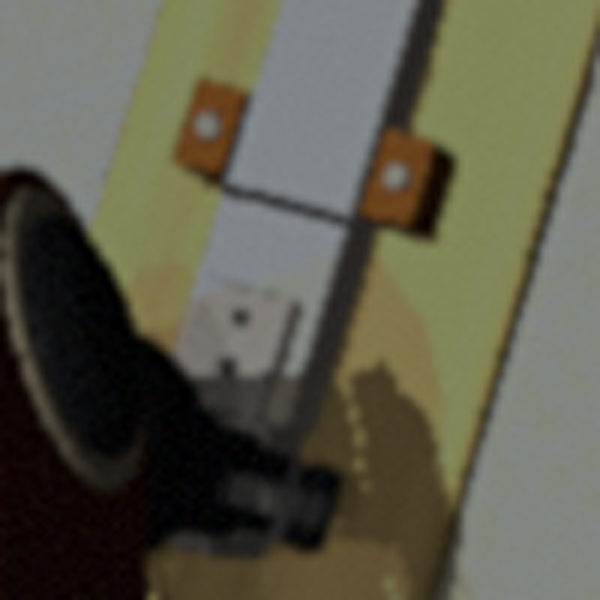

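Call:
play_rows:
  slide:
    - [0.1,0,0]
    - [0.1,0,0]
    - [0.1,0,0]
    - [0,0,0]
    - [0,0,0]
    - [0,0,0]
  yaw: [0,0,0,0,0,0]
  grip: [0.7,0.7,0.7,0.7,0.7,0.7]

```text
time: 11.75
tool_pos: [0.5406, 0.2058, 0.0291]
tool_rot: [0.7, -0.7, 0.102, -0.101]
contact_force: [-5.0, 2.9, -0.5]
gripper_width: 0.459
```

```bash
python3 look.py 9
python3 - <<'E'
from plant import cams
import cv2
f=cams.grab_frame("side"); im=f["image"][:,:,::-1]
cv2.imwrite("pics/s9.png",cv2.resize(im[110:190,230:350],None,fx=6,fy=6,interpolation=cv2.INTER_CUBIC))
E
```

```text
F [-5.86  2.4   0.04] Fu -6.297586848454842 T [ 0.37  0.85 -0.  ]
tool [0.5406 0.2058 0.0291] heading -16.53 ydown [-0.002  0.    -1.   ] shift cm [-5.92  0.07 -0.05] yaw -0.05 F [-5.48  2.44  0.34] w 0.457 t 11.95
tcp -0.013064161003892391 0.0004477690857728682
-0.012 line x 0.0796 61.4
-0.006 line x 0.0797 66.2
0 line x 0.0799 57.5
0.006 line x 0.0799 60.1
0.012 line x 0.0799 58.1
guide -0.032 [0.08] [0.111]
guide -0.028 [0.079] [0.112]
guide 0.028 [0.081] [0.1095]
guide 0.032 [0.08] [0.11]
```

View pics/t9.png

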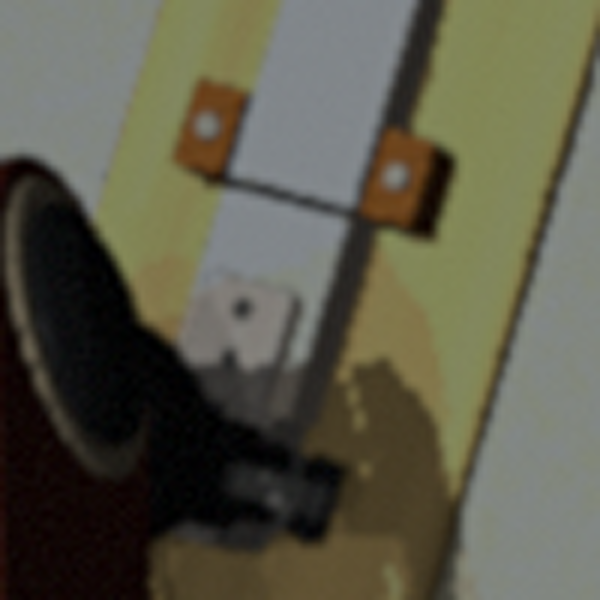

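View pics/s9.png

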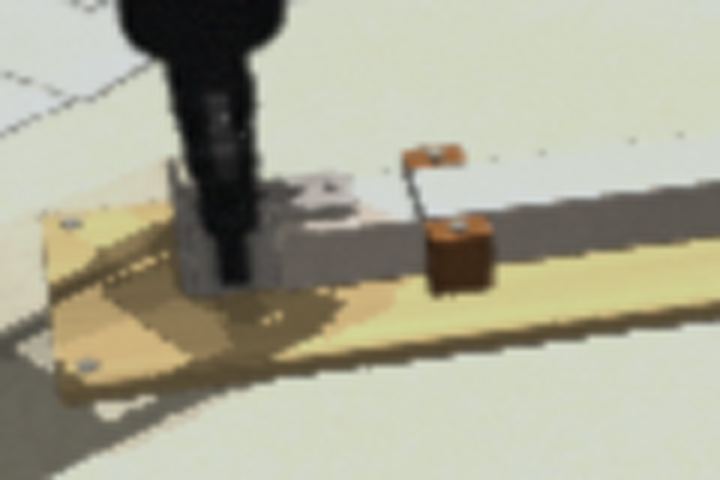

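Run:
```python
from chk import *
from plant import cams
t=cams.grab_frame("top"); s=cams.grab_frame("side")
c=lambda x,y:(150+x/6-.42,150+y/6-.42)
print("holes",loc(t,[c(242,307),c(229,356)],.0535),"rail line ends",loc(t,[c(222,180),c(362,213)],.0445))
im=s["image"][:,:,::-1]; cv2.imwrite("pics/s10.png",cv2.resize(im[125:165,250:300],None,fx=14,fy=14,interpolation=cv2.INTER_CUBIC))
im=t["image"][:,:,::-1]; cv2.imwrite("pics/t10.png",cv2.resize(im[190:235,170:215],None,fx=13,fy=13,interpolation=cv2.INTER_CUBIC)*1)
```

```text
holes [[0.0406 0.0012]
 [0.0243 0.0006]] rail line ends [[ 0.0794  0.0235]
 [ 0.0809 -0.0249]]
```

View pics/s10.png

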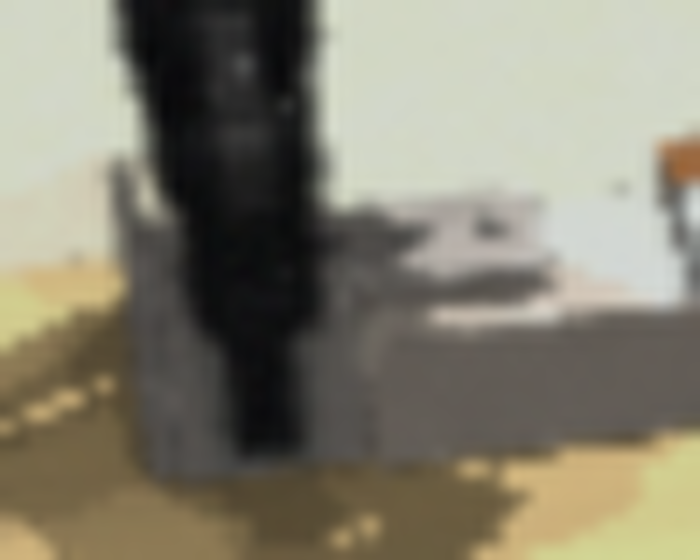

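View pics/t10.png

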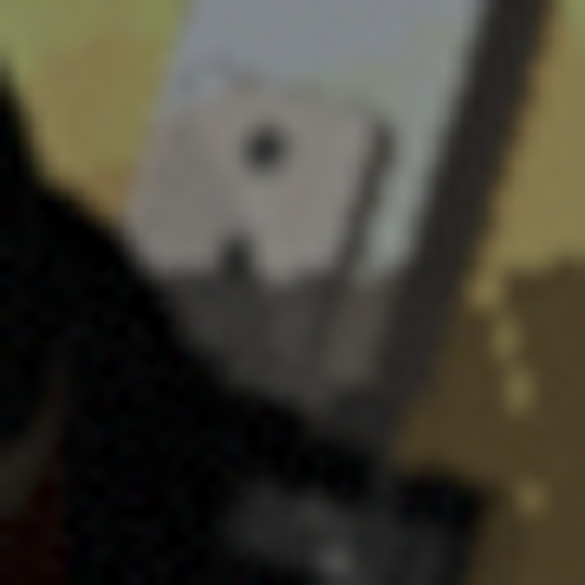

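Run:
```python
from chk import *
from plant import cams,readout
s=cams.grab_frame("side"); t=cams.grab_frame("top")
for z in (.050,.0535,.057):
    P=ray(t,[(170+264/13-.46,190+147/13-.46)],z); print(z,proj(s,P))
# board/block underside: near-side bottom edge corners
h=o-.0*u
for z in (.012,.0135,.016):
    X=[list(o+a*u-.02*n)+[z] for a in (.0-.031,.009)]; print(z,proj(s,X).round(1).tolist(), ((proj(s,X)-[250,125]+.46)*14).round().tolist())
print(readout.state()["time"])
```

```text
0.05 [[285.1544181  140.85069173]]
0.0535 [[285.0905442  140.03661946]]
0.057 [[285.02633509 139.21819135]]
0.012 [[262.4, 159.4], [276.3, 157.6]] [[180.0, 488.0], [375.0, 462.0]]
0.0135 [[262.3, 158.9], [276.3, 157.1]] [[179.0, 482.0], [374.0, 456.0]]
0.016 [[262.3, 158.2], [276.2, 156.4]] [[178.0, 471.0], [373.0, 446.0]]
12.2
```

The line sits at 79.8 mm against guides at about 80 mm. Push is about 6.3 N, the bracket is centred within about 1 mm and it's on the board. Holding.

Call:
play_rows:
  slide:
    - [0,0,0]
    - [0,0,0]
    - [0,0,0]
    - [0,0,0]
    - [0,0,0]
    - [0,0,0]
    - [0,0,0]
    - [0,0,0]
    - [0,0,0]
    - [0,0,0]
    - [0,0,0]
    - [0,0,0]
  yaw: [0,0,0,0,0,0,0,0,0,0,0,0]
  grip: [0.7,0.7,0.7,0.7,0.7,0.7,0.7,0.7,0.7,0.7,0.7,0.7]

```text
time: 13.4
tool_pos: [0.5406, 0.2058, 0.0291]
tool_rot: [-0.7, 0.7, -0.102, 0.101]
contact_force: [-5.5, 3.2, 1.1]
gripper_width: 0.461
```

Call:
play_rows:
  slide:
    - [0,0,0]
    - [0,0,0]
    - [0,0,0]
    - [0,0,0]
    - [0,0,0]
    - [0,0,0]
    - [0,0,0]
    - [0,0,0]
    - [0,0,0]
    - [0,0,0]
    - [0,0,0]
    - [0,0,0]
  yaw: [0,0,0,0,0,0,0,0,0,0,0,0]
  grip: [0.7,0.7,0.7,0.7,0.7,0.7,0.7,0.7,0.7,0.7,0.7,0.7]

```text
time: 14.6
tool_pos: [0.5406, 0.2058, 0.0291]
tool_rot: [0.7, -0.7, 0.102, -0.101]
contact_force: [-6.1, 2.8, 0.1]
gripper_width: 0.464
```

Call:
play_rows:
  slide:
    - [0,0,0]
    - [0,0,0]
    - [0,0,0]
    - [0,0,0]
    - [0,0,0]
    - [0,0,0]
    - [0,0,0]
    - [0,0,0]
    - [0,0,0]
    - [0,0,0]
    - [0,0,0]
    - [0,0,0]
  yaw: [0,0,0,0,0,0,0,0,0,0,0,0]
  grip: [0.7,0.7,0.7,0.7,0.7,0.7,0.7,0.7,0.7,0.7,0.7,0.7]

```text
time: 15.8
tool_pos: [0.5406, 0.2058, 0.0291]
tool_rot: [0.7, -0.7, 0.102, -0.101]
contact_force: [-5.6, 2.7, 0.6]
gripper_width: 0.46
```

```bash
python3 look.py 11
```

```text
F [-5.99  2.51 -0.25] Fu -6.45440283470232 T [0.45 0.82 0.07]
tool [0.5406 0.2058 0.0291] heading -16.53 ydown [-0.002  0.    -1.   ] shift cm [-5.92  0.07 -0.05] yaw -0.05 F [-6.05  2.32 -0.9 ] w 0.459 t 16.0
tcp -0.013081666071577017 0.0004449450038518134
-0.012 line x 0.0797 62.0
-0.006 line x 0.0797 66.1
0 line x 0.0799 56.5
0.006 line x 0.0799 60.2
0.012 line x 0.0798 57.7
guide -0.032 [0.08] [0.111]
guide -0.028 [0.079] [0.112]
guide 0.028 [0.081] [0.1095]
guide 0.032 [0.08] [0.11]
```

View pics/t11.png

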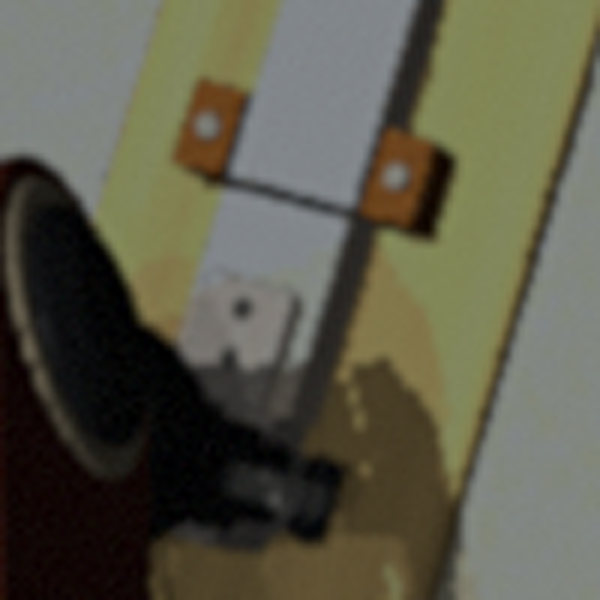

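The view is steady. The dark line, from (222,180) to (360,213), runs level with the near ends of both guides. Handing in.

```bash
python3 -c "
from plant import workorder
print(workorder.job_done())"
```

```text
the job is handed in; nothing more can be done
None
```

I gripped the aluminium tongued bracket and stood it on the jig's board. I then pressed it against the headrail until the dark line came level with the guides, held it over 3 s, and handed in at about 16 s, still gripping and pressing.

**Last checks:**
- **Line:** it measured 79.8 mm, against guide ends at about 80 mm.
- **Push:** steady at about 6.4 N along the rail, a little under the nominal 7 N. The wrist force reading is noisy by about ±1 N.
- **Centring:** the bracket is about 1 mm off centre, with its heading within about 0.1° of the jig.
- **Tongue:** about 40 mm over the rail.
- **Height:** the underside is on the board or within about 1.5 mm of it. The two-view check put the bracket's top at about 50.5 mm, slightly below the 52 mm possible, which is within calibration error.

**Disagreement:** the wrist camera's sideways readings differed from the top camera's by about 2 mm. I relied on the top camera, measuring the tongue directly against the rail.

**Other objects:** I made no contact that I know of with the other bracket, the pin pot, the tape measure or the orange look-alike. I did not re-measure them at the end.

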